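Open the paddle-latched switch box

TASK

Open the door of the grey switch box on the repair counter: lift its red paddle handle, feeling for the point where the hidden catch behind the door is free, and keep it lifted while you swing the door open to well past 60 degrees; then let go, so that the paddle drops back and the door stays open. Do not force the latch: neither haul on the door while the catch still holds nor heave the paddle on against the stop that it meets just after the catch is free. Leave the bottle, the bowl and the screwdriver where they are.

Things in the scene. Friction and masses are not known exactly. Their poses are not given: they have to be found in the camera images.
- paddle_grip (a point): Where to pinch the red paddle handle (blade 100 mm long from its pivot, 26 wide, 8 thick, standing out of the door front, drooping 0.35 rad below level at rest): mid-width, 85 mm from the pivot, 15 mm from the tip; at rest 121 mm above the counter, 87 mm in front of the door. Its 26 mm wide sides can be pinched from above. Axes turn with the paddle: y along width and pivot, at rest z up, x level into the box.
- paddle_pivot (a point): On the paddle's pivot: a level pin along the door's width, 7 mm in front of the door's outer face, 150 mm above the counter, 199 mm from the hinge axis measured along the door. Lifting the blade turns it upwards about this pin. Same axes as paddle_grip.
- paddle (a joint): Angle by which the paddle is lifted, rad: 0 at rest, grows as the blade's tip rises; a spring returns it (about 3 N at paddle_grip at rest, 4.5 N at 0.7 rad). It moves the pawl behind the door, which comes free of the catch somewhere between 0.15 and 0.62 rad: unseen, and different each time. Keep it lifted until the door is open by 0.25 rad; then it may drop.
- door_hinge (a point): On the door's vertical hinge axis, half-way up (102 mm). The axis lies in the door's mid-plane, 3 mm behind its outer face, so the paddle's pivot stands 10 mm in front of the hinge. Axes turn with the door: z up, y from the hinge along the door to its free edge, x through the door (into the box when shut).
- door_edge (a point): Middle of the door's free edge, 247 mm from the hinge axis. Door: grey steel plate 246 x 201 x 6 mm.
- door (a joint): Door angle, rad: 0 shut, grows as the free edge swings outwards, counter-clockwise seen from above; range 0 to 1.9. A stiff hinge (about 0.12 N m) keeps it where it is left. While the catch holds it has about 0.015 rad of play.
- switchbox: Grey steel box fixed to the counter, 140 mm deep (x), 250 mm wide (y), 205 mm high (z). Origin in the middle of its underside; z up; the door covers its -x face, hinged along the vertical edge at -y.
- bottle: Closed amber bottle, 60 mm across, 150 mm high, origin under its centre. Bystander.
- screwcup: Clear plastic bowl, 72 mm across, 50 mm high, origin under its centre. Bystander.
- screwdriver: Screwdriver with an orange handle lying on the counter, about 200 mm long along its x axis. Bystander.
- latch_plate (a point): Centre of the dark plate (50 x 75 mm) round the pivot, on the door's front. Behind it hides the catch. Lifting paddle_grip about 3 mm past release brings the pawl onto a firm rubber stop: a steep rise in force. Pressed on it by 2 to 6 N, or 1 to 2 mm back from it, the catch is free. Over 12 N on the stop (1.1 x the extra lifting force at the handle) or 16 N on the hooked catch (= pull) is damage. Axes as door_hinge.

How it is judged:
By the outcome, as a careful person would: the job done as asked, in the order asked, and still so for the second after the job is handed in, with the robot touching nothing.
It also fails if it takes over 72 s, if anything falls off the work surface, if the arm or the gripper's body presses on something with over 40 N, if the wrist force passes 120 N, or if a joint passes its speed limit or range.

ROBOT

A 6-joint arm with a two-finger parallel gripper is mounted at the origin on the work surface. World frame = base frame: x ahead of the robot, y to its left, z up, the work surface at z = 0. Lengths are in m, angles in degrees, forces in N, time in s.
With the tool pointing down it reaches from about 0.375 to 0.975 m from the base axis. Payload 3.8 kg.
Tool frame: the origin (TCP) lies at the very end of the fingers, on their centre line; the grasp point (between the pads) lies 19 mm behind it; z points along the fingers, y is the line along which they close (so a half turn about z gives the same grasp; the last joint's range is limited). The gripper opens to 88 mm and grips with 3 to 60 N. Pads are 18 mm wide; open, the fingers measure 123 mm over their backs; the gripper's body (75 mm by 187 mm) begins 45 mm behind the grasp point.
Start: joints at [67.959, 15.12, 91.902, -0, 72.978, -2.114], TCP at [0.23, 0.635, 0.239] pointing down, gripper open.
Joint ranges: [-150.88, 150.88], [-54.13, 125.18], [17.81, 147.31], [-75.09, 255.09], [0, 152.58], [-146.25, 146.25]. Speed limits (degrees/s): [147.25, 147.25, 180, 180, 180, 180].

INTERFACE

Orientations are given as [roll, pitch, yaw] about the fixed x, y, z axes, in that order (R = Rz(yaw) Ry(pitch) Rx(roll)).
In Python, from plant import ctrl gives the robot as it stands. Calls block until the motion is done:
- ctrl.move_to(position, orientation): joint-space move of the TCP to a pose.
- ctrl.move_linear(position, rotation=None, speed=0.15): straight line of the TCP; rotation=None keeps the orientation; speed is the mean speed in m/s.
- ctrl.goto_joints(angles): joint-space move.
- ctrl.grip(opening): finger opening in m; the grip force is fixed at half the most; returns when the fingers have stopped.
- ctrl.pause(seconds).
- ctrl.solve_ik(position, orientation): joint angles nearest the present ones, or None.
- ctrl.sense(): the state.
- ctrl.camera(name): name is "scene" or "top" or "wrist"; returns a dict with "img" (400x640x3 uint8, red, green, blue), "vfov" (degrees; the focal length in pixels is half the picture's height over the tangent of half this angle, whatever the lens; pixels are square), "cx", "cy" (the principal point, pixels), "distortion" ([k1, k2, p1, p2, k3] as OpenCV has them; the pictures are not rectified), "rvec" (rotation vector, rad) and "tvec" (3), from world to camera coordinates, as OpenCV has them. Camera axes: x right, y down, z forward; pixel columns grow to the right and rows downward; lengths in m; the calibration is good to about 2 mm. A picture is of the moment at which its call begins. There is no depth.
A pose or a line that the arm cannot do raises ctrl.Unreachable and nothing moves.
- ctrl.hand_in(): hands the job in; it is judged then, once.
Trained networks look in a picture, given as the dict that the camera call returned (one of the last four; its "shot" number tells which), for a name from the list of things; names that differ only in an ending like _2 or _b are one class to them, and where a whole thing is asked for, a point or a joint stands for the part that bears it (a point fixed in the world has none). Each returns a list of dicts, best first, with "score" (0 to 1); they miss things now and then, are a little off and sometimes report something else, mostly with a low value. They report only what shows in the picture. A call takes as long as a camera call.
- ctrl.spot_in(query, picture): "location" ([x, y, z] in m, in world coordinates, good to about 4 mm: the middle of the surface that is visible of it).
- ctrl.spot_point(query, picture): "location" ([x, y, z] in m, in world coordinates, good to about 4 mm: a listed point, or the origin of a listed thing).
The state is a dict: "time_s": time; "q": joint angles; "joint_velocities": joint speeds; "joint_torque": joint torques, N m; "tcp_pos": TCP position; "eef_rot": TCP orientation; "force": force on the tool from outside, world axes, zero at the start; "torque": the same for the moment, N m; "gripper_width": finger opening in m; "grasp_force": force on a finger pad.
Only numpy, scipy, OpenCV 4.12 (cv2) and the standard library are available. Lean on these libraries where they do the work, as an engineer would, in place of code of your own. Each camera call takes 0.05 s, during which the arm holds its last target. There are 200 camera calls.

## Working session

There is one attempt and no reset: what is moved stays moved. The work goes in short steps, each a Python script; the robot and the scene stay as the last script left them, time stands still between calls to the robot, and variables do not carry over. Pictures are saved under pics/ and viewed, at most 10 in all, crops included, and the job is handed in when it is done.

```bash
mkdir -p pics; ls
python3 - <<'E'
from plant import ctrl
import cv2,numpy as np
for n in ["scene","top"]:
    p=ctrl.camera(n)
    cv2.imwrite(f"pics/{n}0.png",p["img"][:,:,::-1])
    for q in ["paddle_grip","paddle_pivot","door_hinge","door_edge","latch_plate","switchbox","bottle","screwcup","screwdriver"]:
        r=ctrl.spot_point(q,p)
        print(n,q,[(np.round(d["location"],3).tolist(),round(d["score"],2)) for d in r[:2]])
s=ctrl.sense();print(s)
E
```

```text
pics
scene paddle_grip [([0.613, -0.065, 0.121], 0.87)]
scene paddle_pivot [([0.6, -0.147, 0.146], 0.74), ([0.597, -0.148, 0.149], 0.2)]
scene door_hinge [([0.398, -0.114, 0.104], 0.86), ([0.509, -0.211, -0.001], 0.51)]
scene door_edge [([0.644, -0.166, 0.104], 0.74)]
scene latch_plate [([0.597, -0.145, 0.151], 0.56)]
scene switchbox [([0.509, -0.21, -0.003], 0.83)]
scene bottle [([0.597, 0.224, -0.004], 0.77)]
scene screwcup [([0.689, -0.235, -0.002], 0.89), ([0.752, -0.05, -0.006], 0.69)]
scene screwdriver [([0.75, -0.054, -0.003], 0.67)]
top paddle_grip [([0.612, -0.064, 0.12], 0.59)]
top paddle_pivot [([0.599, -0.14, 0.152], 0.77)]
top door_hinge [([0.399, -0.116, 0.103], 0.85)]
top door_edge [([0.645, -0.161, 0.101], 0.7)]
top latch_plate [([0.599, -0.146, 0.145], 0.71)]
top switchbox []
top bottle [([0.593, 0.222, -0.002], 0.85), ([0.401, -0.118, 0.102], 0.4)]
top screwcup [([0.691, -0.238, -0.003], 0.56)]
top screwdriver [([0.75, -0.055, -0.004], 0.58)]
{'time_s': 1.0, 'q': array([ 6.79583806e+01,  1.51198454e+01,  9.19031321e+01, -3.47962421e-03,
        7.29780810e+01, -2.11461697e+00]), 'joint_velocities': array([-0.01808608,  0.1087193 ,  0.00390521,  0.10094621, -0.13665173,
        0.05049806]), 'joint_torque': array([-2.44826333e-03, -5.02076447e+01, -3.57263196e+01,  7.27680791e-02,
        1.86249660e-02, -1.07434437e-05]), 'tcp_pos': array([0.2300746 , 0.63456361, 0.23870511]), 'eef_rot': array([-1.79998819e+02,  3.28584775e-03,  1.60074016e+02]), 'force': array([ 0.0053971 , -0.46031883, -0.53437956]), 'torque': array([-0.03826573, -0.00566479,  0.01246263]), 'grasp_force': 0.0, 'gripper_width': 0.08796653101048914}
```

View pics/scene0.png

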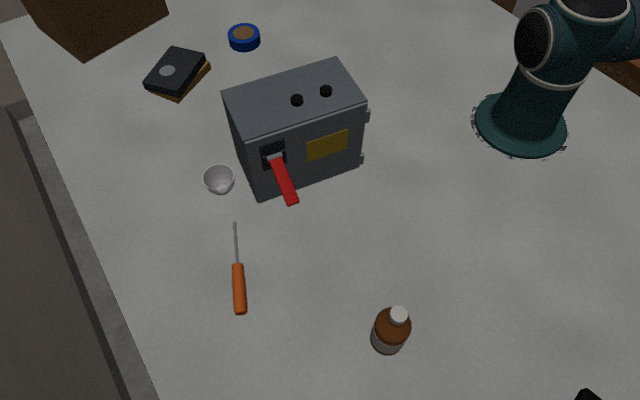

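View pics/top0.png

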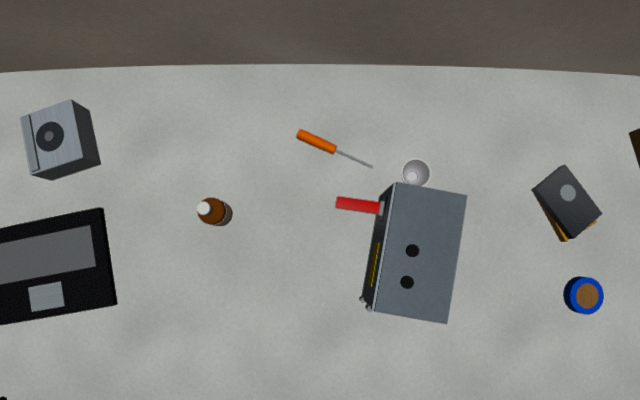

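The scene picture shows the shut box. The red paddle's tip is at (292,203) and its pivot at (275,157), the bowl at (219,180), the screwdriver at (238,270) and the bottle at (390,330). In the top view the paddle spans (337,204) to (381,207). The networks' finds agree with both pictures. Next I fit the box pose and check that the planned path is reachable.

```bash
cat > h.py <<'E'
import numpy as np
from scipy.optimize import least_squares
from scipy.spatial.transform import Rotation as Ro
from plant import ctrl
Z=np.array([0,0,1.])
L=.085; A0=-.35
class Box:
    """hx,hy hinge axis; yaw of the door's y axis; dz height offset"""
    def __init__(s,p): s.hx,s.hy,s.yaw,s.dz=p
    def axes(s,door=0):
        a=s.yaw+door; d=np.array([np.cos(a),np.sin(a),0]); return d,np.array([-d[1],d[0],0])  # along door, outwards
    def pt(s,along,out,z,door=0):
        d,o=s.axes(door); return np.array([s.hx,s.hy,s.dz+z])+along*d+out*o
    def grip(s,th,door=0,flip=1,tilt=0.,off=(0,0,0),back=0.):
        """TCP pose holding paddle at lift th; off = (along door, radial, normal)"""
        d,o=s.axes(door); a=A0+th
        r=np.cos(a)*o+np.sin(a)*Z; n=-np.sin(a)*o+np.cos(a)*Z
        g=s.pt(.199,.010,.150,door)+(L+off[1])*r+off[0]*d+off[2]*n
        b=a+tilt; up=-np.sin(b)*o+np.cos(b)*Z
        y=flip*d; z=-up; R=np.array([np.cross(y,z),y,z]).T
        return g+(-.019+back)*up, Ro.from_matrix(R).as_euler('xyz',degrees=True)
PTS={"paddle_grip":(.199,.010+L*np.cos(.35),.121),"paddle_pivot":(.199,.010,.150),"door_hinge":(0,0,.102),
     "door_edge":(.247,0,.102),"latch_plate":(.199,.003,.150)}
def spots(pics,names=PTS):
    out=[]
    for p in pics:
        for q in names:
            r=ctrl.spot_point(q,p)
            if r and r[0]["score"]>.4: out.append((q,np.array(r[0]["location"])))
    return out
def fit(obs,x0=(.398,-.115,-.195,0)):
    f=lambda x:np.concatenate([Box(x).pt(*PTS[q])-l for q,l in obs])
    return least_squares(f,x0,loss='soft_l1',f_scale=.004)
E
python3 - <<'E'
from h import *
obs=spots([ctrl.camera("scene"),ctrl.camera("top"),ctrl.camera("scene"),ctrl.camera("top")])
r=fit(obs);b=Box(r.x);np.save("box.npy",r.x);print(r.x)
for q,l in obs: print(q,np.round(1000*(b.pt(*PTS[q])-l),1))
for tilt in (0,-.2,.2):
  for fl in (1,-1):
    for th,do,back in [(0,0,.12),(0,0,0),(.65,0,0),(.65,.7,0),(.65,1.3,0),(.65,1.4,0),(.2,1.3,0),(.65,1.3,.12),(.2,1.3,.12)]:
      q=ctrl.solve_ik(*b.grip(th,do,fl,tilt,back=back)); print(tilt,fl,th,do,back,None if q is None else np.round(q).tolist())
print(ctrl.sense()["time_s"])
E
```

```text
[ 0.4001771  -0.11532161 -0.18642378  0.00076734]
paddle_grip [-0.3  5.6  0.3]
paddle_pivot [-3.5  4.2  0.8]
door_hinge [ 1.6 -1.  -5.6]
door_edge [-2.2  6.7 -1.5]
latch_plate [ 0.2 -2.9 -4.1]
paddle_grip [ 3.4 -1.1  1.3]
paddle_pivot [ 1.2 -2.1 -0.4]
door_hinge [-2.  -1.2  1.4]
door_edge [-1.6 -1.3  0.2]
latch_plate [-3.4  0.8  3. ]
paddle_grip [2.2 1.4 0.1]
paddle_pivot [1.8 2.  2.8]
door_hinge [ 3.9 -0.  -1.9]
door_edge [-1.8  5.  -0.4]
latch_plate [-0.9 -5.5  0.3]
paddle_grip [ 2.   1.2 -0.4]
paddle_pivot [-0.7 -3.3 -3. ]
door_hinge [ 2.6 -0.3  0.7]
door_edge [-0.2 -2.2  2.1]
latch_plate [-1.5 -1.2  2.1]
0 1 0 0 0.12 [5.0, 14.0, 98.0, -20.0, 75.0, 22.0]
0 1 0 0 0 [2.0, 19.0, 105.0, -22.0, 63.0, 24.0]
0 1 0.65 0 0 [-17.0, 13.0, 105.0, 19.0, 65.0, -15.0]
0 1 0.65 0.7 0 [-5.0, 9.0, 110.0, 15.0, 72.0, -40.0]
0 1 0.65 1.3 0 [4.0, 0.0, 119.0, 9.0, 75.0, -63.0]
0 1 0.65 1.4 0 [5.0, -2.0, 121.0, 8.0, 76.0, -67.0]
0 1 0.2 1.3 0 [16.0, -11.0, 133.0, -7.0, 52.0, -44.0]
0 1 0.65 1.3 0.12 [2.0, -2.0, 109.0, 8.0, 88.0, -63.0]
0 1 0.2 1.3 0.12 [17.0, -20.0, 126.0, -6.0, 68.0, -44.0]
0 -1 0 0 0.
[... 1374 characters left out ...]
, 22.0, 79.0, -47.0]
0.2 1 0.65 1.3 0 [1.0, 7.0, 115.0, 13.0, 84.0, -67.0]
0.2 1 0.65 1.4 0 [3.0, 6.0, 116.0, 11.0, 85.0, -71.0]
0.2 1 0.2 1.3 0 [10.0, -6.0, 128.0, 2.0, 60.0, -55.0]
0.2 1 0.65 1.3 0.12 [-1.0, 7.0, 103.0, 12.0, 96.0, -67.0]
0.2 1 0.2 1.3 0.12 [9.0, -12.0, 120.0, 2.0, 75.0, -55.0]
0.2 -1 0 0 0.12 None
0.2 -1 0 0 0 None
0.2 -1 0.65 0 0 None
0.2 -1 0.65 0.7 0 [-9.0, 14.0, 107.0, 22.0, 79.0, 133.0]
0.2 -1 0.65 1.3 0 [1.0, 7.0, 115.0, 13.0, 84.0, 113.0]
0.2 -1 0.65 1.4 0 [3.0, 6.0, 116.0, 11.0, 85.0, 109.0]
0.2 -1 0.2 1.3 0 [10.0, -6.0, 128.0, 2.0, 60.0, 125.0]
0.2 -1 0.65 1.3 0.12 [-1.0, 7.0, 103.0, 12.0, 96.0, 113.0]
0.2 -1 0.2 1.3 0.12 [9.0, -12.0, 120.0, 2.0, 75.0, 125.0]
2.2
```

Run:
```python
from h import *; import cv2
b=Box(np.load("box.npy"))
obs=spots([ctrl.camera("scene"),ctrl.camera("top")])
ctrl.move_to(*b.grip(0,0,back=.17))
obs+=spots([ctrl.camera("wrist")])
ctrl.move_linear(b.grip(0,0,back=.09)[0])
p=ctrl.camera("wrist"); w=spots([p]); obs+=w
obs+=spots([ctrl.camera("scene"),ctrl.camera("top")])
cv2.imwrite("pics/w1.png",p["img"][:,:,::-1])
r=fit(obs);print(len(obs),r.x); 
x=(.4*np.load("box.npy")+.6*r.x);np.save("box.npy",x);b=Box(x);print(x)
for q,l in w: print(q,np.round(1000*(b.pt(*PTS[q])-l),1))
# projected grip and pivot in wrist picture
f=200/np.tan(np.radians(p["vfov"]/2));K=np.array([[f,0,p["cx"]],[0,f,p["cy"]],[0,0,1]])
P=np.array([b.pt(*PTS[q]) for q in ("paddle_grip","paddle_pivot","door_edge")]+[b.pt(.199+s*.013,.010+.1*np.cos(.35),.15-.1*np.sin(.35)) for s in(-1,1)])
print(cv2.projectPoints(P,np.array(p["rvec"]),np.array(p["tvec"]),K,np.array(p["distortion"]))[0].reshape(-1,2).round())
s=ctrl.sense();print(s["time_s"],s["force"])
```

```text
29 [ 0.40051126 -0.11517719 -0.18577186  0.00069799]
[ 0.40037759 -0.11523496 -0.18603263  0.00072573]
paddle_grip [ 0.2  2.1 -0.6]
paddle_pivot [-0.3 -2.7  1.2]
door_hinge [ 2.6 -1.4 -0.4]
door_edge [-2.3  1.7 -0.3]
latch_plate [ 2.5 -7.5  0.7]
[[315. 209.]
 [315. 298.]
 [361. 263.]
 [298. 191.]
 [331. 191.]]
7.3417 [ 0.84168642  0.19456905 -1.03855523]
```

View pics/w1.png

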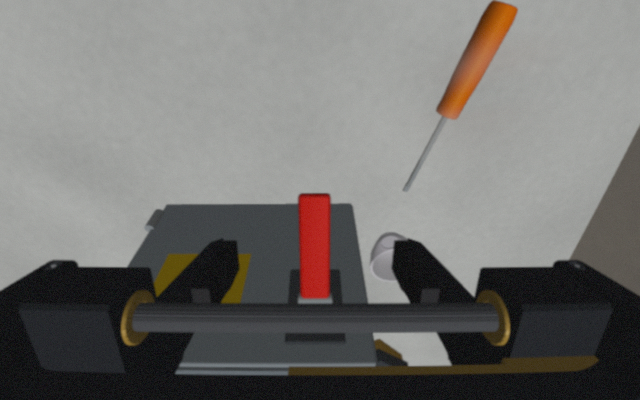

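The wrist picture shows the paddle tip at (299..330,194), within 3 px of the projection, and centred between the fingers at (222,255) and (410,255). I go down and grip.

```bash
cat >> h.py <<'E'
def force(n=6,dt=.01):
    F=[];T=[]
    for i in range(n):
        s=ctrl.sense();F.append(s["force"]);T.append(s["torque"]);ctrl.pause(dt)
    return np.mean(F,0),np.mean(T,0)
def comp(F,b,th,door=0):
    d,o=b.axes(door);a=A0+th;r=np.cos(a)*o+np.sin(a)*Z;n=-np.sin(a)*o+np.cos(a)*Z
    return np.array([F@d,F@r,F@n])
E
python3 - <<'E'
from h import *
b=Box(np.load("box.npy"))
ctrl.move_linear(b.grip(0)[0],speed=.08); ctrl.pause(.1)
f0,t0=force(12);np.save("tare.npy",np.r_[f0,t0]);print(f0,t0)
ctrl.grip(.02)
ctrl.pause(.1);f,t=force();s=ctrl.sense()
print(comp(f-f0,b,0),t-t0,s["gripper_width"],s["grasp_force"],s["time_s"],s["tcp_pos"]-b.grip(0)[0])
t1=s["time_s"]
# small step lifts
for th in (.02,.04):
    ctrl.move_linear(*b.grip(th),speed=.02);t2=ctrl.sense()["time_s"];ctrl.pause(.05);f,t=force()
    s=ctrl.sense();print(th,t2-t1,comp(f-f0,b,th).round(2),(t-t0).round(2),s["tcp_pos"]-b.grip(th)[0]);t1=s["time_s"]
E
```

```text
[ 0.05094672 -0.01262567  0.13864685] [ 0.09759459  0.04595536 -0.00385507]
[-2.04629266  0.19132679  0.94116136] [ 0.03921469  0.28276979 -0.08049291] 0.025316738531641014 30.0001859664917 9.9417 [-3.31092810e-04  6.21150978e-05 -4.70549515e-05]
0.02 0.25 [-1.17  0.43 -2.35] [0.07 0.19 0.  ] [-0.00045378 -0.00014615 -0.00056492]
0.04 0.25 [-1.91  0.68 -2.69] [ 0.1   0.3  -0.05] [-3.87809701e-04 -6.28751546e-05 -2.83441127e-04]
```

```bash
cat > lift.py <<'E'
from h import *; import json
b=Box(np.load("box.npy"));f0=np.load("tare.npy")[:3]
off=np.zeros(3);th=.04;H=[];T0=ctrl.sense()["time_s"]
while th<.68:
    th+=.02 if th<.135 else .01
    ctrl.move_linear(*b.grip(th,off=off),speed=.03)
    ctrl.pause(.03);f,_=force(5);c=comp(f-f0,b,th)
    H.append((th,c[2]));h=np.array(H)
    ex=0
    if len(h)>5: 
        ref=h[:-2]; base=np.median(ref[-10:,1]+2.2*(ref[-10:,0]-th)); ex=base-c[2]
    print(round(th,3),c.round(2),round(ex,2),(off*1000).round(1))
    off[:2]+=np.clip(.00012*c[:2],-.0004,.0004)
    if ex>2.2 or abs(c[1])>7: break
np.save("st.npy",np.r_[th,off]);print(ctrl.sense()["time_s"])
E
python3 lift.py
```

```text
0.06 [-3.34  0.99 -3.04] 0 [0. 0. 0.]
0.08 [-2.01  0.39 -3.27] 0 [-0.4  0.1  0. ]
0.1 [-1.56 -0.47 -3.18] 0 [-0.6  0.2  0. ]
0.12 [-0.53 -0.39 -3.25] 0 [-0.8  0.1  0. ]
0.14 [ 0.59  0.23 -2.99] 0 [-0.9  0.1  0. ]
0.15 [ 0.55  0.88 -2.96] -0.34 [-0.8  0.1  0. ]
0.16 [ 0.56  0.49 -3.07] -0.24 [-0.8  0.2  0. ]
0.17 [ 0.89  1.15 -3.44] 0.13 [-0.7  0.3  0. ]
0.18 [ 0.17  0.44 -3.1 ] -0.21 [-0.6  0.4  0. ]
0.19 [ 0.1   0.23 -3.38] 0.02 [-0.6  0.4  0. ]
0.2 [-1.03  0.01 -2.81] -0.55 [-0.5  0.5  0. ]
0.21 [-0.09 -0.05 -3.66] 0.26 [-0.7  0.5  0. ]
0.22 [-0.48  0.27 -3.22] -0.1 [-0.7  0.5  0. ]
0.23 [-0.6  -0.36 -3.74] 0.4 [-0.7  0.5  0. ]
0.24 [-0.34  0.07 -3.69] 0.44 [-0.8  0.5  0. ]
0.25 [-0.12 -0.28 -3.57] 0.29 [-0.9  0.5  0. ]
0.26 [ 0.45  0.04 -3.54] 0.12 [-0.9  0.4  0. ]
0.27 [-0.01  0.08 -3.22] -0.36 [-0.8  0.4  0. ]
0.28 [ 0.24 -0.3  -3.55] -0.06 [-0.8  0.4  0. ]
0.29 [ 0.39 -0.24 -3.52] -0.08 [-0.8  0.4  0. ]
0.3 [ 0.03 -0.08 -3.65] 0.03 [-0.7  0.4  0. ]
0.31 [ 0.47  0.39 -3.24] -0.39 [-0.7  0.4  0. ]
0.32 [-0.04 -0.22 -3.8 ] 0.12 [-0.7  0.4  0. ]
0.33 [ 0.11 -0.13 -3.89] 0.22 [-0.7 
[... 169 characters left out ...]
64 -4.31] 0.56 [-0.8  0.2  0. ]
0.38 [ 0.26 -0.37 -3.49] -0.28 [-0.8  0.2  0. ]
0.39 [ 0.41 -0.1  -4.04] 0.22 [-0.7  0.1  0. ]
0.4 [ 0.39  0.04 -3.61] -0.23 [-0.7  0.1  0. ]
0.41 [ 0.03 -0.29 -4.02] 0.07 [-0.6  0.1  0. ]
0.42 [ 0.34 -0.17 -3.85] -0.09 [-0.6  0.1  0. ]
0.43 [-0.1  -0.63 -3.55] -0.5 [-0.6  0.   0. ]
0.44 [ 0.43 -0.71 -3.88] -0.12 [-0.6 -0.   0. ]
0.45 [ 0.1  -0.55 -4.03] 0.1 [-0.5 -0.1  0. ]
0.46 [ 0.06 -0.18 -3.36] -0.58 [-0.5 -0.2  0. ]
0.47 [-0.13 -0.28 -4.22] 0.2 [-0.5 -0.2  0. ]
0.48 [ 0.25 -0.29 -3.59] -0.39 [-0.5 -0.2  0. ]
0.49 [ 0.34 -0.59 -4.23] 0.23 [-0.5 -0.3  0. ]
0.5 [-0.09 -0.55 -3.94] -0.08 [-0.5 -0.3  0. ]
0.51 [ 1.04  0.27 -6.65] 2.61 [-0.5 -0.4  0. ]
24.2917
```

The stop is felt at about 0.508 rad. I back off about 1 mm and swing, stopping if the pull rises.

```bash
cat > swing.py <<'E'
from h import *
b=Box(np.load("box.npy"));f0=np.load("tare.npy")[:3]
st=np.load("st.npy");off=st[1:].copy();th=.497
ctrl.move_linear(*b.grip(th,off=off),speed=.02)
f,_=force(8);print("backed",comp(f-f0,b,th).round(2))
door=0.
while door<1.35:
    door+=.01 if door<.045 else .03 if door<.3 else .05
    ctrl.move_linear(*b.grip(th,door,off=off),speed=.04)
    f,_=force(4);c=comp(f-f0,b,th,door)
    print(round(door,3),c.round(2),(off*1000).round(1))
    if abs(c[1])>7 or abs(c[0])>12 or c[2]<-9 or c[2]>3: print("ABORT");break
    off[0]+=np.clip(.00015*c[0],-.0005,.0005)
np.save("st2.npy",np.r_[th,door,off]);print(ctrl.sense()["time_s"])
E
python3 swing.py
```

```text
backed [-0.16 -0.59 -4.59]
0.01 [-0.41 -0.5  -4.07] [-0.4 -0.4  0. ]
0.02 [-0.64 -0.84 -3.99] [-0.4 -0.4  0. ]
0.03 [-0.42 -0.32 -4.02] [-0.5 -0.4  0. ]
0.04 [ 0.26 -0.79 -3.92] [-0.6 -0.4  0. ]
0.05 [-0.1  -0.31 -4.27] [-0.5 -0.4  0. ]
0.08 [-0.38 -0.43 -4.17] [-0.6 -0.4  0. ]
0.11 [-0.41 -0.29 -4.29] [-0.6 -0.4  0. ]
0.14 [-0.02 -0.76 -3.34] [-0.7 -0.4  0. ]
0.17 [-0.24 -0.49 -3.78] [-0.7 -0.4  0. ]
0.2 [-0.67 -0.56 -3.71] [-0.7 -0.4  0. ]
0.23 [-0.68 -0.37 -4.32] [-0.8 -0.4  0. ]
0.26 [-0.34 -0.55 -3.75] [-0.9 -0.4  0. ]
0.29 [-0.43 -0.38 -3.93] [-1.  -0.4  0. ]
0.32 [-0.16 -0.44 -3.72] [-1.  -0.4  0. ]
0.37 [ 0.16 -0.56 -4.02] [-1.1 -0.4  0. ]
0.42 [-0.24  0.06 -3.71] [-1.  -0.4  0. ]
0.47 [-1.07 -0.58 -3.73] [-1.1 -0.4  0. ]
0.52 [-0.45 -0.74 -3.71] [-1.2 -0.4  0. ]
0.57 [-0.38 -0.72 -4.26] [-1.3 -0.4  0. ]
0.62 [-0.5  -0.69 -3.89] [-1.4 -0.4  0. ]
0.67 [ 0.35 -0.34 -3.91] [-1.4 -0.4  0. ]
0.72 [-0.4  -0.01 -3.91] [-1.4 -0.4  0. ]
0.77 [ 0.04 -0.47 -4.  ] [-1.4 -0.4  0. ]
0.82 [-0.66 -0.47 -4.44] [-1.4 -0.4  0. ]
0.87 [-0.69 -0.26 -4.03] [-1.5 -0.4  0. ]
0.92 [ 0.05 -0.23 -4.  ] [-1.6 -0.4  0. ]
0.97 [ 0.75  0.32 -3.73] [-1.6 -0.4  0. ]
1.02 [ 0.32  0.   -4.06] [-1.5 -0.4  0. ]
1.07 [-0.68  0.31 -4.21] [-1.5 -0.4  0. ]
1.12 [ 0.01  0.24 -4.24] [-1.6 -0.4  0. ]
1.17 [-0.71 -0.56 -4.48] [-1.6 -0.4  0. ]
1.22 [-0.12  0.16 -4.27] [-1.7 -0.4  0. ]
1.27 [ 0.5   0.4  -4.01] [-1.7 -0.4  0. ]
1.32 [ 0.46  0.75 -4.24] [-1.6 -0.4  0. ]
1.37 [ 0.61  0.85 -3.88] [-1.5 -0.4  0. ]
38.8
```

Run:
```python
from h import *; import cv2
b=Box(np.load("box.npy"));st=np.load("st2.npy")
ctrl.grip(.07);ctrl.pause(.2)
ctrl.move_linear(b.grip(st[0],st[1],off=st[2:],back=.15)[0],speed=.1)
ctrl.pause(.3)
p=ctrl.camera("scene");cv2.imwrite("pics/end.png",p["img"][:,:,::-1])
for q in ("door_edge","door_hinge","paddle_grip","bottle","screwcup","screwdriver"):
    r=ctrl.spot_point(q,p);print(q,[(np.round(x["location"],3),x["score"]) for x in r[:1]])
print(b.pt(*PTS["paddle_grip"],door=st[1]),b.pt(*PTS["door_edge"],door=st[1]),ctrl.sense()["time_s"],ctrl.sense()["force"])
```

```text
door_edge [(array([0.496, 0.11 , 0.104]), 0.87)]
door_hinge [(array([ 0.397, -0.115,  0.105]), 0.94)]
paddle_grip [(array([0.393, 0.102, 0.117]), 0.59)]
bottle [(array([ 0.596,  0.223, -0.002]), 0.58)]
screwcup [(array([ 0.689, -0.24 , -0.002]), 0.92)]
screwdriver [(array([ 0.753, -0.054, -0.004]), 0.6)]
[0.39224315 0.10295591 0.12172573] [0.49355923 0.11351421 0.10272573] 42.0917 [-0.81799843  0.4254482  -0.8510281 ]
```

View pics/end.png

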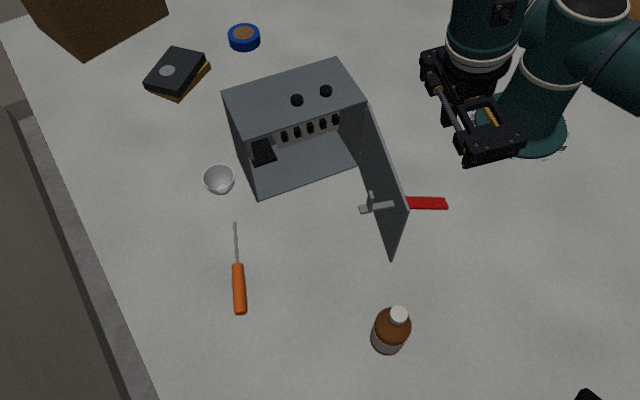

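The door stands open with its edge at about (398,235). The paddle, at (428,203), is back at rest with the gripper clear of it. The bottle (390,330), bowl (219,180) and screwdriver (238,270) have not moved.

```bash
python3 -c "
from plant import ctrl
print(ctrl.hand_in())"
```

```text
the job is handed in; nothing more can be done
None
```

The door stands open at about 78 degrees with the paddle dropped back and the bottle, bowl and screwdriver unmoved; lifting force stayed under 7 N and pull on the door under about 1 N throughout, and the job was handed in at about 42 s.

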